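# Stamp a medal blank on the pedal press

## Robot

A 7-joint arm with a two-finger parallel gripper is mounted at the origin on the work surface. World frame = base frame: x ahead of the robot, y to its left, z up, the work surface at z = 0. Lengths are in m, angles in rad, forces in N, time in s.
With the tool pointing down it reaches from about 0.425 to 0.95 m from the base axis. Payload 4.7 kg.
Tool frame: the origin (TCP) lies on the centre line of the jaws, within the pads' length; the fingertips stand robot.nose_length ahead of it and the grasp point (between the pads) lies 8 mm behind it (robot.nose_length is the distance from the TCP to the fingertips, in m); z points along the fingers, y is the line along which they close (so a half turn about z gives the same grasp; the last joint's range is limited). The gripper opens to 85 mm and grips with 20 to 120 N. Pads are 22 mm wide; open, the fingers measure 114 mm over their backs; the gripper's body (76 mm by 85 mm) begins 54 mm behind the grasp point. The pads swing forward as they close: fully open they stand 13 mm farther back than shut.
Start: joints at [1.089, 0.469, -0.049, 1.532, 0.024, 1.141, -0.082], TCP at [0.295, -0.607, 0.242] pointing down, gripper open.
Joint ranges: [-2.59, 2.59], [-0.33, 1.99], [-1.39, 1.29], [0.1, 2.45], [-1.04, 4.18], [0.21, 1.99], [-2.66, 2.66]. Speed limits (rad/s): [2.57, 2.57, 3.14, 3.14, 3.14, 3.14, 3.14].

## Interface

Orientations are given as [roll, pitch, yaw] about the fixed x, y, z axes, in that order (R = Rz(yaw) Ry(pitch) Rx(roll)).
In Python, from plant import robot gives the robot as it stands. Calls block until the motion is done:
- robot.goto(position, orientation): joint-space move of the TCP to a pose.
- robot.move_straight(position, vel=0.15, attitude=None, contact_N=None): straight line of the TCP; attitude=None keeps the orientation; vel is the mean speed in m/s. With contact_N (N) it stops when the force on the tool has changed by that much, and returns True; else False.
- robot.move_joints(angles): joint-space move.
- robot.grip(opening, strength=None): opening from 0.0 (shut) to 1.0 (fully open); strength is the grip in N (None keeps the last); returns when the fingers have stopped.
- robot.sleep(seconds).
- robot.inverse_kinematics(position, orientation): joint angles nearest the present ones, or None.
- robot.sense(): the state.
- robot.grab_frame(name): name is "scene" or "top" or "wrist"; returns a dict with "image" (480x640x3 uint8, red, green, blue), "range_z" (480x640 float32, m along the optical axis (not along the pixel's ray), 0 where there is no reading), "fx", "fy", "cx", "cy" (pixels), "R" (3x3) and "t" (3): a world point X has camera coordinates R X + t. Camera axes: x right, y down, z forward; pixel columns grow to the right and rows downward; lengths in m; the calibration is good to about 2 mm. A picture is of the moment at which its call begins.
A pose or a line that the arm cannot do raises robot.IKError and nothing moves.
- robot.close_job(): hands the job in; it is judged then, once.
The state is a dict: "t": time; "joint_pos": joint angles; "joint_velocities": joint speeds; "effort": joint torques, N m; "tcp_pos": TCP position; "tcp_rot": TCP orientation; "wrist_force": force on the tool from outside, world axes, zero at the start; "torque": the same for the moment, N m; "opening": opening from 0.0 (shut) to 1.0 (fully open); "gripper_force": force on a finger pad.
Only numpy, scipy, OpenCV 4.12 (cv2) and the standard library are available. Lean on these libraries where they do the work, as an engineer would, in place of code of your own. Each camera call takes 0.05 s, during which the arm holds its last target. There are 200 camera calls.

## Task

Stamp the round blank: take the steel carrier that holds the round brass blank, slide it along the bed under the press head until it rests against the hidden back stop, and let go of it. Then press the foot pedal fully down to its stop, hold it there for at least a second and let it come back up. Finally draw the carrier out and lay it flat in the plywood tray, right way up; leave the carrier with the oblong blank and the other things on the bench alone.

Things in the scene. Friction and masses are not known exactly. Their poses are not given: they have to be found in the camera images.
- carrier: Loose steel carrier with the ROUND blank, about 0.45 kg: slab 150 (x) x 50 (y) x 16 mm; brass disc 40 mm across, 3 mm high, on top at x = +45 mm; upright grip block 22 (x) x 24 (y) mm at x = -60 mm, from 16 to 57 mm above the underside. Origin: centre of underside; +x from grip block to blank (this end enters the press first). Lies on the bench; it and the spare carrier may swap places.
- carrier_grip (a point): Point inside the grip block of the round-blank carrier, 41 mm above its underside, where to pinch it across its 24 mm width (carrier y). The fingertips then clear the slab by a few mm.
- carrier_end (a point): Centre of the leading (+x) end face of the round-blank carrier, 6 mm above its underside.
- spare: The other loose carrier, like the first but with an OBLONG brass blank (85 x 40 x 3 mm, centred at x = +25 mm). Not to be used. Origin and axes as for the first.
- press: Grey C-frame bench press, fixed (position and yaw vary). Origin on the bench below the front edge of its head; +x runs into the press. Flat bed 120 mm wide, top 30 mm above the bench, x = -160 to +150 mm. The head, 100 mm wide, overhangs the bed from x = 0 to 100 mm, underside 85 mm and top 145 mm above the bench; cylinder on it up to 227 mm; column behind, x = 97 to 147 mm.
- bed_mouth (a point): Point on the bed's top, on the centre line below the front edge of the head (press x = 0, y = 0, z = 30 mm); axes as the press. From here inwards two guide rails, 10 mm high, form a channel 58 mm wide; in front of it, lead-ins splay out to about 78 mm at x = -40 mm.
- stop_face (a point): Centre of the face of the back stop, a rigid dark steel block 40 mm wide, 12 mm high, on the bed 52 to 72 mm behind the front edge of the head (varies; hidden below the head: feel for it). The carrier's leading end must rest against it, coming from -x. Axes as the press. With the carrier home, its grip block is 63 to 83 mm in front of the head.
- punch: Dark steel punch, 20 mm across, under the head, 32 mm behind its front edge; the pedal drives it down 24 mm. Origin: centre of its lower face, 70 mm above the bench when up, then about 20 mm clear of the blank. It is sprung and bears on the blank with about 6 N when the pedal is on its stop.
- pedal (a joint): Angle of the foot pedal that drives the punch: 0 = fully up (sprung), 0.28 rad = on its stop. A tread plate with black rubber on a dark steel base 170 x 84 mm on the bench; fixed, its place and yaw vary and it may swap places with the tray. At the pad it takes about 2 N to start and, with a carrier under the punch, about 14 N to hold on the stop.
- pedal_pad (a point): Press point on the rubber of the tread, 105 mm from the hinge, on the centre line; moves with the tread: about 74 mm above the bench when up, 45 mm when on the stop. x points along the tread to the hinge, z out of the rubber. The free end, nearer the robot, is 35 mm beyond it; the tread is 66 mm wide.
- pedal_hinge (a point): Middle of the pedal's hinge axis (along y), 34 mm above the bench, at the far end; x points away from the pad.
- tray: Plywood tray, fixed, outside 220 (x) x 120 (y) x 25 mm high, walls 6 mm, floor 6 mm thick. Origin: centre of its underside, on the bench.
- tray_in (a point): Centre of the tray's inner floor (inside 208 x 108 mm); axes as the tray.
- hammer: Hammer lying at the back of the bench; leave alone.
- oil: Amber bottle, 52 mm across, standing at the back of the bench; leave alone.
Not all that is in view belongs to the job. What is shaped like the carrier but black or pink is not meant.

How it is judged:
On the way, in this order (a step that is already met when the one before it is completed fails the run):
1. the round-blank carrier lies on the bed with its end against the back stop (gap under 3 mm), pedal up, and is let go (x of carrier_end in the frame of stop_face between -0.004 and 0.003 m and y of carrier_end in the frame of stop_face between -0.008 and 0.008 m and angle between carrier's own z axis and vertical below 0.05 rad and z of carrier in the frame of press between 0.026 and 0.034 m and linear speed of carrier below 0.01 m/s and contact force between the fingers and carrier below 0.1 N and value of joint pedal below 0.05 rad), for 0.2 s.
2. the pedal is held on its stop, the punch bearing on the carrier, the carrier still home (value of joint pedal above 0.26 rad and contact force between punch and carrier above 1.5 N and x of carrier_end in the frame of stop_face between -0.004 and 0.003 m and y of carrier_end in the frame of stop_face between -0.008 and 0.008 m and angle between carrier's own z axis and vertical below 0.05 rad and z of carrier in the frame of press between 0.026 and 0.034 m), for 0.9 s.
3. the pedal is back up, the carrier still on the bed (value of joint pedal below 0.03 rad and horizontal distance between carrier_end and stop_face below 0.03 m), for 0.1 s.
At the end, for the whole second after the job is handed in: The round-blank carrier lies flat on the tray's floor, right way up (within 4 mm in height and 3 degrees), inside the walls, at rest and released; the pedal is up; the other carrier, hammer and bottle have not been shifted (z of carrier in the frame of tray_in between -0.004 and 0.004 m and x of carrier in the frame of tray_in between -0.08 and 0.08 m and y of carrier in the frame of tray_in between -0.04 and 0.04 m and angle between carrier's own z axis and vertical below 0.05 rad and linear speed of carrier below 0.01 m/s and contact force between the fingers and carrier below 0.1 N and value of joint pedal below 0.03 rad); the robot touches nothing.
It fails at once if the oblong-blank carrier is shifted by more than 20 mm (distance of spare from where it was at the start of the episode above 0.02 m).
It fails at once if the hammer is shifted by more than 20 mm (distance of hammer from where it was at the start of the episode above 0.02 m).
It fails at once if the bottle is shifted by more than 20 mm (distance of oil from where it was at the start of the episode above 0.02 m).
It also fails if it takes over 72 s, if anything falls off the work surface, if the arm or the gripper's body presses on something with over 40 N, if the wrist force passes 120 N, or if a joint passes its speed limit or range.

## Working session

There is one attempt and no reset: what is moved stays moved. The work goes in short steps, each a Python script; the robot and the scene stay as the last script left them, time stands still between calls to the robot, and variables do not carry over. Pictures are saved under pics/ and viewed, at most 10 in all, crops included, and the job is handed in when it is done.

```bash
mkdir -p pics; ls; python3 - <<'E'
from plant import robot
import cv2,numpy as np
print(robot.nose_length, robot.sense())
for n in("top","scene"):
    f=robot.grab_frame(n)
    np.savez(n+"0.npz",**f)
    cv2.imwrite(f"pics/{n}0.png",f["image"][:,:,::-1])
    print(n,f["fx"],f["cx"],f["cy"],f["R"],f["t"],-f["R"].T@f["t"])
E
```

```text
pics
0.011 {'t': 0.0, 'joint_pos': array([ 1.0891151 ,  0.46944549, -0.04859379,  1.53371519,  0.02412521,
        1.14102612, -0.08236167]), 'joint_velocities': array([ 0.00214331, -0.00154792, -0.00198529, -0.00031073, -0.00122213,
        0.00167668,  0.00082135]), 'effort': array([ 4.13942307e-04, -5.10311079e+01, -4.64411324e-02, -2.37712437e+01,
        1.07679647e-02,  7.47176557e-03, -1.53181766e-06]), 'tcp_pos': array([ 0.29503907, -0.60645871,  0.24124969]), 'tcp_rot': array([-3.13958756e+00,  9.94535989e-05,  4.52761242e-01]), 'wrist_force': array([0.48503138, 0.49796686, 0.19228524]), 'torque': array([ 0.01928136,  0.06705425, -0.03887691]), 'gripper_force': 0.0, 'opening': 1.0030752022087082}
top 486.32365129408464 320.90354173941637 232.4559012483563 [[ 0.00664048 -0.99989104  0.0131839 ]
 [-0.98814032 -0.00858394 -0.15331346]
 [ 0.15340993 -0.01200947 -0.98808966]] [-0.03994325  0.54235456  1.13364185] [ 0.36227574 -0.02166892  1.20381665]
scene 451.1850758525882 318.37029059282764 237.51988772108336 [[-0.76052011  0.64930939 -0.00254672]
 [ 0.40043088  0.4659201  -0.78903332]
 [-0.51114017 -0.60109549 -0.61434513]] [ 0.41006227 -0.12545112  1.17107457] [0.96067836 0.49612056 0.62150315]
```

View pics/top0.png

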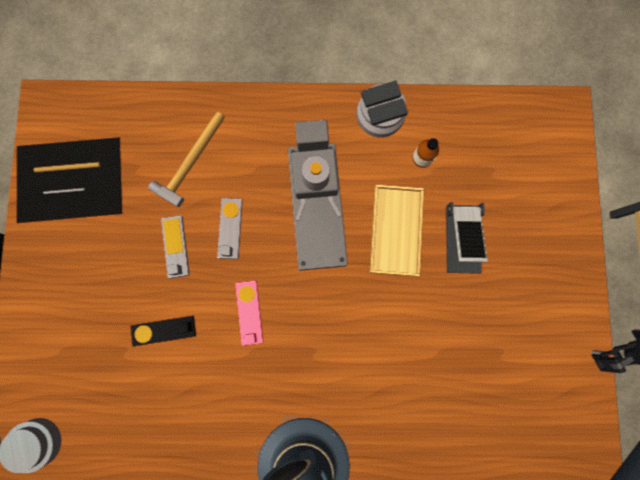

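View pics/scene0.png

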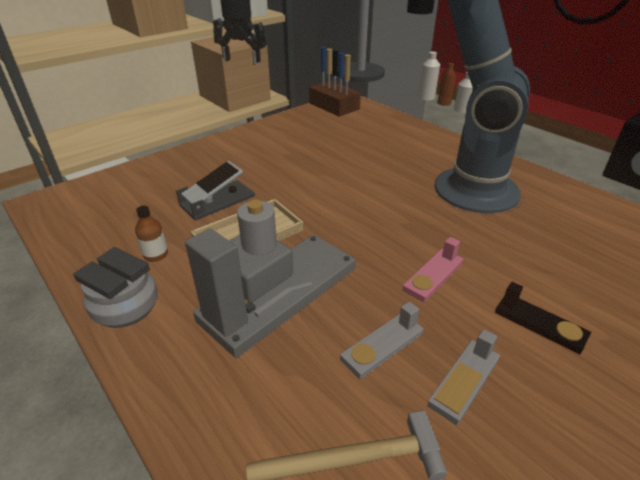

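The top view shows the round-blank carrier at (229,228) with its grip block at (225,251), and the spare beside it at (174,246). The press bed runs from (322,265) up to (312,150), with the head front at about (318,195). The tray is at (398,230), and the pedal at (467,237) has its free end towards the robot. The scene view agrees, and the carrier is clear of the spare.

```bash
cat > h.py <<'E'
import numpy as np, cv2
def cloud(f):
    z=f["range_z"]; v,u=np.mgrid[:480,:640]
    c=np.stack([(u-f["cx"])/f["fx"]*z,(v-f["cy"])/f["fy"]*z,z],-1)
    return (c-f["t"])@f["R"]          # world points, R^T (c-t)
def ray(f,uv,zp):
    uv=np.atleast_2d(np.asarray(uv,float))
    d=np.c_[(uv[:,0]-f["cx"])/f["fx"],(uv[:,1]-f["cy"])/f["fy"],np.ones(len(uv))]@f["R"]
    o=-f["R"].T@f["t"]; zp=np.broadcast_to(zp,len(uv))
    return o+d*((zp-o[2])/d[:,2])[:,None]
def rect(P):
    (c,s,a)=cv2.minAreaRect((np.asarray(P)[:,:2]*1000).astype(np.float32))
    if s[0]<s[1]: s=s[::-1]; a+=90
    return np.round(np.array(c)/1000,4),np.round(s,1),round(((a+90)%180-90),2)  # m, mm, deg of long axis
E
python3 - <<'E'
import numpy as np,cv2
from h import *
from plant import robot
f=dict(np.load("top0.npz")); P=cloud(f); im=f["image"]; hsv=cv2.cvtColor(im,cv2.COLOR_RGB2HSV)
def box(u0,u1,v0,v1):
    m=np.zeros((480,640),bool); m[v0:v1,u0:u1]=True; return m&(f["range_z"]>0)
bench=box(270,360,360,400); print("bench z",np.median(P[bench][:,2]),P[bench][:,2].std())
def rep(n,m,lo,hi):
    q=P[m]; q=q[(q[:,2]>lo)&(q[:,2]<hi)]; print(n,len(q),"zmed",round(np.median(q[:,2]),4),rect(q))
c=box(212,246,190,265)
rep("carrier",c,.008,.1); rep("grip",c,.04,.1)
rep("spare",box(155,195,208,285),.008,.1)
p=box(280,356,110,275)
rep("bed",p,.02,.037);rep("head",p,.13,.15);rep("cyl",p,.2,.24);rep("col",p,.15,.2)
rep("tray",box(360,432,175,285),.015,.04);rep("floor",box(378,418,195,268),-.01,.014)
d=box(440,495,195,280)
rep("pedbase",d,.008,.12);rep("tread",d,.04,.12)
w=robot.grab_frame("wrist"); s=robot.sense()
from scipy.spatial.transform import Rotation as Ro
T=Ro.from_euler("xyz",s["tcp_rot"]).as_matrix(); o=-w["R"].T@w["t"]
print("cam in tool",T.T@(o-s["tcp_pos"]),"\n",T.T@w["R"].T,w["fx"])
E
```

```text
bench z 0.0007912054603085088 0.002294872740094296
carrier 1246 zmed 0.0174 (array([0.557 , 0.1904]), array([152.5,  64.8]), -6.52)
grip 110 zmed 0.0576 (array([0.4959, 0.1928]), array([23.8, 21.1]), 88.14)
spare 1284 zmed 0.0184 (array([0.5108, 0.3214]), array([151.5,  57.3]), 9.14)
bed 3564 zmed 0.0305 (array([ 0.6134, -0.0244]), array([310.3, 120.3]), 5.82)
head 1127 zmed 0.1449 (array([ 0.6675, -0.0188]), array([101.1,  99.9]), 5.98)
cyl 1017 zmed 0.2137 (array([ 0.6916, -0.0165]), array([143.4,  67.5]), 6.12)
col 710 zmed 0.1945 (array([ 0.6928, -0.0187]), array([145.6,  80.9]), 2.19)
tray 767 zmed 0.0244 (array([ 0.5553, -0.2228]), array([221. , 120.9]), -3.99)
floor 2890 zmed 0.0066 (array([ 0.5548, -0.2278]), array([184.9,  99.8]), -0.9)
pedbase 2490 zmed 0.0471 (array([ 0.5487, -0.3846]), array([195.2,  93.1]), -0.92)
tread 1519 zmed 0.0649 (array([ 0.5458, -0.3892]), array([147.8,  82. ]), -1.39)
cam in tool [ 6.67358852e-02 -1.09583524e-04 -1.30821077e-01] 
 [[ 3.83034619e-04 -9.65489365e-01 -2.60442199e-01]
 [ 9.99999368e-01  6.45062936e-04 -9.20615123e-04]
 [ 1.05684572e-03 -2.60441682e-01  9.65489002e-01]] 406.1885326695608
```

```bash
python3 - <<'E'
import numpy as np,cv2
from h import *
from plant import robot
pi=np.pi
for n,p in {"ped":(.50,-.31,.26),"press":(.50,-.03,.30),"car":(.50,.19,.25),"car2":(.47,.15,.25)}.items():
    robot.goto(p,[pi,0,pi+.1-2*pi]); robot.sleep(.3)
    s=robot.sense(); print(n,s["t"],s["tcp_pos"],s["tcp_rot"],s["joint_pos"][[0,6]])
    f=robot.grab_frame("wrist"); np.savez(f"w_{n}.npz",**f)
ims=[cv2.resize(np.load(f"w_{n}.npz")["image"][:,:,::-1],(400,300)) for n in("ped","press","car","car2")]
cv2.imwrite("pics/w4.png",np.vstack([np.hstack(ims[:2]),np.hstack(ims[2:])]))
E
```

```text
ped 2.175 [ 0.49987207 -0.31030701  0.25991543] [ 3.14152874e+00 -1.27959740e-04 -3.04228843e+00] [1.02722988 1.89939814]
press 3.6167 [ 0.50011329 -0.03097041  0.29973061] [ 3.14118036e+00 -4.27200198e-04 -3.04335239e+00] [0.73694937 1.45993501]
car 4.8667 [0.50053564 0.18876369 0.25019646] [-3.14116844e+00  4.80345048e-04 -3.04397823e+00] [0.30331749 0.91593987]
car2 5.5333 [0.47031962 0.15078918 0.25010592] [ 3.14071353e+00  2.24349916e-04 -3.04058710e+00] [0.41888133 1.00906745]
```

View pics/w4.png

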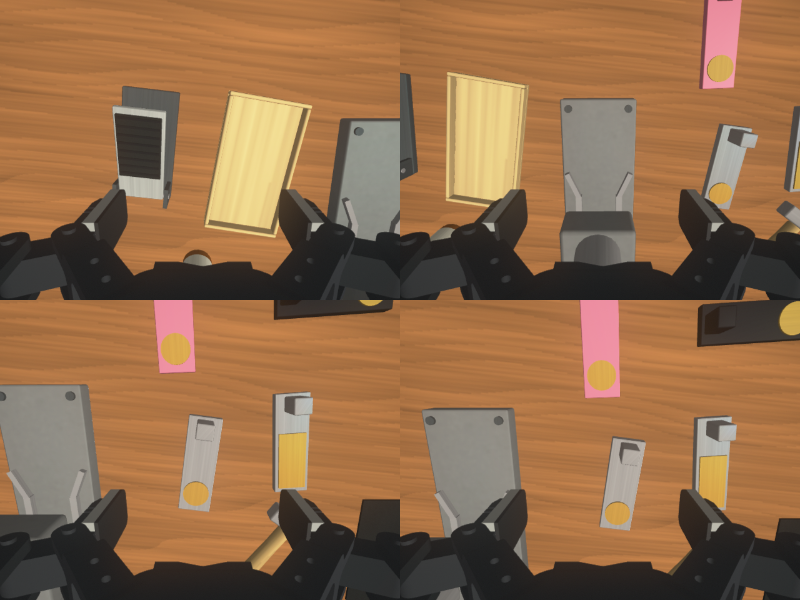

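The four wrist views (each half size) show, with the far side of the bench at the bottom:
- **Pedal view:** the tread is at about (140,150), and the tray at (258,165).
- **Press view:** the bed front is at (598,100), the lead-ins at (572,190) and (622,190), and the head from row 212.
- **Carrier views:** the round carrier's block is at (204,430), then (630,453). Its disc is at (195,493), then (617,513).

Nothing is hidden that I need for the grasp.

```bash
python3 - <<'E'
import numpy as np,cv2
from h import *
F={n:dict(np.load(p)) for n,p in dict(top="top0.npz",ped="w_ped.npz",press="w_press.npz",car="w_car.npz",car2="w_car2.npz").items()}
def rep(n,fn,x0,x1,y0,y1,lo,hi):
    f=F[fn];P=cloud(f); q=P[(f["range_z"]>0)&(P[...,0]>x0)&(P[...,0]<x1)&(P[...,1]>y0)&(P[...,1]<y1)&(P[...,2]>lo)&(P[...,2]<hi)]
    if len(q)>20: print(n,fn,len(q),"z",np.round(np.percentile(q[:,2],[5,50,95]),4),*rect(q))
def blob(fn,m,x0,x1,y0,y1):   # largest contour of a colour mask inside a world window
    f=F[fn];P=ray(f,np.argwhere(np.ones((480,640)))[:,::-1],.02).reshape(480,640,3)
    m=m&(P[...,0]>x0)&(P[...,0]<x1)&(P[...,1]>y0)&(P[...,1]<y1)
    c=max(cv2.findContours(m.astype(np.uint8),0,2)[0],key=cv2.contourArea); return c[:,0]
D={}
for n in("car","car2","top"):
    rep("grip",n,.45,.56,.15,.23,.045,.08); rep("slab",n,.45,.66,.14,.25,.01,.024)
    h=cv2.cvtColor(F[n]["image"],cv2.COLOR_RGB2HSV)
    m=(h[...,0]>14)&(h[...,0]<32)&(h[...,1]>110)&(h[...,2]>110)
    c=blob(n,m,.57,.65,.14,.23); (u,v),(a,b),_=cv2.fitEllipse(c); D[n]=(u,v)
    print("disc",n,round(u,1),round(v,1),a,b,ray(F[n],(u,v),.019))
# two-ray height of disc
def tri(A,B):
    M=[];r=[]
    for n,(u,v) in (A,B):
        f=F[n];K=np.array([[f["fx"],0,f["cx"]],[0,f["fy"],f["cy"]],[0,0,1]])
        Pm=K@np.c_[f["R"],f["t"]]; M+= [u*Pm[2]-Pm[0],v*Pm[2]-Pm[1]]
    V=np.linalg.svd(np.array(M))[2][-1]; return V[:3]/V[3]
print("tri disc",tri(("car",D["car"]),("car2",D["car2"])),tri(("car",D["car"]),("top",D["top"])))
for n in("press","car","car2"):
    rep("bed",n,.4,.8,-.12,.07,.02,.036); rep("rails",n,.5,.8,-.12,.07,.0375,.05); rep("head",n,.55,.8,-.12,.07,.13,.155)
for n in("ped","press"):
    rep("tray rim",n,.4,.7,-.30,-.15,.018,.035); rep("tray floor",n,.4,.7,-.30,-.15,.003,.012)
rep("base","ped",.4,.7,-.46,-.31,.006,.03)
f=F["ped"];P=cloud(f);h=cv2.cvtColor(f["image"],cv2.COLOR_RGB2HSV)
w=(f["range_z"]>0)&(P[...,0]>.42)&(P[...,0]<.68)&(P[...,1]>-.46)&(P[...,1]<-.31)&(P[...,2]>.035)
q=P[w]; print("tread",len(q),rect(q)); A=np.c_[q[:,:2],np.ones(len(q))]; k=np.linalg.lstsq(A,q[:,2],rcond=None)[0]; r=q[:,2]-A@k
g=abs(r)<.004; k=np.linalg.lstsq(A[g],q[g,2],rcond=None)[0]; print("plane",k,r.std(),rect(q[g]),q[g][:,0].min(),q[g][:,0].max())
dk=w&(h[...,2]<70); print("rubber",dk.sum(),rect(P[dk]),P[dk].mean(0))
E
```

```text
grip car 820 z [0.0529 0.0561 0.0574] [0.4976 0.1919] [24.1 22.1] 88.83
slab car 6991 z [0.0141 0.0155 0.0188] [0.5575 0.19  ] [149.9  50. ] -1.88
disc car 312.9 309.5 37.53622055053711 40.42829895019531 [[0.6019752  0.18825903 0.019     ]]
grip car2 806 z [0.0492 0.0561 0.0574] [0.4976 0.1919] [24.2 22.4] 88.17
slab car2 6457 z [0.0141 0.0156 0.0189] [0.5578 0.19  ] [150.8  50.3] -1.93
disc car2 347.4 341.0 35.835174560546875 39.75666427612305 [[0.60177623 0.18810125 0.019     ]]
grip top 102 z [0.0475 0.0576 0.0611] [0.4959 0.1928] [23.8 21.1] 88.14
slab top 1105 z [0.0125 0.0171 0.0216] [0.5571 0.1912] [151.4  51.1] -1.85
disc top 230.3 209.6 15.423392295837402 15.587506294250488 [[0.60167003 0.18891018 0.019     ]]
tri disc [0.602778   0.1883025  0.01719911] [0.60116519 0.18841313 0.02106439]
bed press 19701 z [0.0279 0.0293 0.0308] [ 0.5634 -0.0308] [207.6 120.3] 5.84
rails press 1067 z [0.0381 0.0393 0.0406] [ 0.6124 -0.0255] [110.7  68.2] -84.27
head press 4574 z [0.1331 0.1437 0.1506] [ 0.6421 -0.0229] [100.4  49.1] -84.64
bed car 26052 z [0.0275 0.0291 0.0306] [ 0.5645 -0.03
[... 455 characters left out ...]
 -0.2244] [220.1 120.2] -4.02
tray floor ped 22023 z [0.0042 0.0054 0.007 ] [ 0.5549 -0.2267] [218.7 115.6] -4.05
tray rim press 4087 z [0.019  0.0234 0.0251] [ 0.5558 -0.2242] [220.6 121.2] -4.29
tray floor press 18983 z [0.0038 0.0052 0.0071] [ 0.5535 -0.2218] [215.6 117. ] -3.78
base ped 4874 z [0.0097 0.0112 0.0126] [ 0.5364 -0.3916] [170.3  84.1] -0.91
tread 43159 (array([ 0.544 , -0.3776]), array([146. , 113.9]), -10.3)
plane [-1.6787512   2.14072134  1.86897371] 0.06834770351910095 (array([ 0.5356, -0.3867]), array([136.6,  71.6]), -19.11) 0.48245384179575335 0.6114157506527204
rubber 36963 (array([ 0.5369, -0.3709]), array([123.9, 109.1]), -7.26) [ 0.50013793 -0.35617491  0.2738431 ]
```

```bash
cat >> h.py <<'E'
PI=np.pi; PY=np.deg2rad(5.85); PO=np.array([.6181,-.0239])   # press
def press(x,y=0): c,s=np.cos(PY),np.sin(PY); return PO+[c*x-s*y,s*x+c*y]
def to_press(p): c,s=np.cos(PY),np.sin(PY); d=np.asarray(p)[:2]-PO; return np.array([c*d[0]+s*d[1],-s*d[0]+c*d[1]])
def down(y): return [PI,0,(y+2*PI)%(2*PI)-PI]        # tool x against the carrier x
E
python3 - <<'E'
import numpy as np,cv2
from h import *
f=dict(np.load("w_ped.npz"));P=cloud(f);h=cv2.cvtColor(f["image"],cv2.COLOR_RGB2HSV)
w=(f["range_z"]>0)&(P[...,0]>.42)&(P[...,0]<.68)&(P[...,1]>-.46)&(P[...,1]<-.31)&(P[...,2]>.035)&(P[...,2]<.12)
q=P[w]; g=np.ones(len(q),bool); A=np.c_[q[:,:2],np.ones(len(q))]
for _ in range(4): k=np.linalg.lstsq(A[g],q[g,2],rcond=None)[0]; g=abs(q[:,2]-A@k)<.004
print("tread",rect(q),"plane",k,rect(q[g]),q[g].min(0),q[g].max(0))
dk=w&(h[...,2]<60); print("rubber",dk.sum(),rect(P[dk]),P[dk].mean(0))
# carrier
from plant import robot
a=np.deg2rad(-1.93); g=np.array([.4976,.1919])
robot.goto([*g,.12],down(a)); robot.grip(.75,80)
robot.move_straight([*g,.033],vel=.1); 
print(robot.sense()["tcp_pos"],robot.sense()["wrist_force"])
robot.grip(0.,80); s=robot.sense(); print("grip",s["opening"],s["gripper_force"],s["wrist_force"],s["tcp_pos"])
robot.move_straight([*g,.123],vel=.15); robot.sleep(.2)
s=robot.sense(); print(s["t"],s["opening"],s["wrist_force"],s["torque"],s["joint_pos"])
f=robot.grab_frame("wrist"); np.savez("w_lift.npz",**f)
P=cloud(f); 
for n,z0,z1 in(("slab",.09,.114),("top",.1,.12)):
    m=(f["range_z"]>0)&(P[...,0]>.49)&(P[...,0]<.68)&(abs(P[...,1]-.19)<.05)&(P[...,2]>z0)&(P[...,2]<z1)
    m[300:,:]=m[300:,:]; q=P[m]; print(n,len(q),rect(q),np.polyfit(q[:,0],q[:,2],1))
cv2.imwrite("pics/lift.png",f["image"][:,:,::-1])
E
```

```text
tread (array([ 0.547 , -0.3911]), array([149.3,  82.9]), -1.15) plane [-0.34720134 -0.0041169   0.24817483] (array([ 0.5455, -0.3875]), array([141. ,  83.4]), -4.97) [ 0.47642629 -0.43346229  0.03539292] [ 0.61931422 -0.35078309  0.08302281]
rubber 6004 (array([ 0.5271, -0.3917]), array([90.5, 57. ]), -1.32) [ 0.52302431 -0.38982795  0.06892116]
[0.49803494 0.19230355 0.03353728] [-0.101374   -0.0672876   0.77826018]
grip 0.2732564373707381 79.45803880691528 [-1.27210214 -1.43906602  6.43847481] [0.49792816 0.19186786 0.03364414]
8.9583 0.2713244938190364 [-0.6549174   0.13036407 -4.24045982] [-0.0047307   0.19635358 -0.01686526] [ 0.19136037  0.51932841 -0.83109655  1.95387916  0.49258463  0.88494944
  0.63962289]
slab 3406 (array([0.5225, 0.1923]), array([65., 50.]), 0.06) [-0.0042308   0.10552637]
top 3465 (array([0.5225, 0.1923]), array([65., 50.]), -0.01) [-0.04136712  0.12575208]
```

View pics/lift.png

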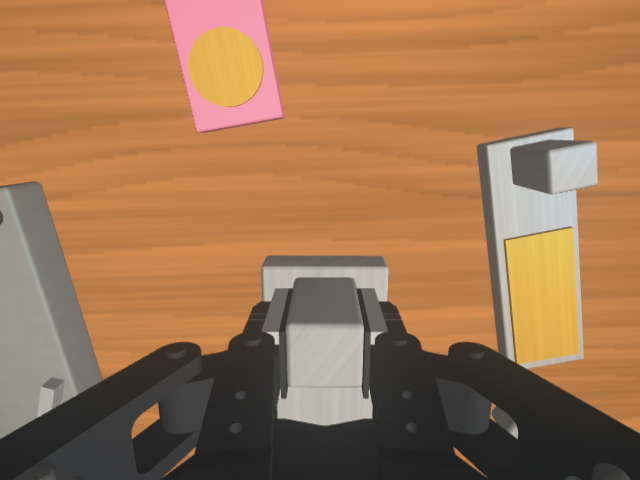

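The lift picture shows the block pinched squarely between the pads at (325,330), and the slab's rear edge level at row 260. The spare at (545,250) is undisturbed. Next I set the carrier down on the bed and slide it in.

```bash
python3 - <<'E'
import numpy as np
from h import *
from plant import robot
g=press(-165)
robot.goto([*press(-175),.125],down(PY)); robot.move_straight([*g,.078],vel=.15)
c=robot.move_straight([*g,.058],vel=.03,contact_N=4); s=robot.sense()
z=s["tcp_pos"][2]; print("bed",c,s["tcp_pos"],to_press(s["tcp_pos"]),s["wrist_force"],s["torque"])
z+=.0005
c=robot.move_straight([*press(-96),z],vel=.06,contact_N=8)
s=robot.sense(); print("in",c,to_press(s["tcp_pos"]),s["tcp_pos"],s["wrist_force"],s["t"])
c=robot.move_straight([*press(-60),z],vel=.02,contact_N=8); robot.sleep(.2)
s=robot.sense(); print("stop",c,to_press(s["tcp_pos"]),s["tcp_pos"],s["tcp_rot"],s["wrist_force"],s["torque"],s["t"])
E
```

```text
Traceback (most recent call last):
plant.IKError: the arm cannot take that pose within its joint ranges
```

```bash
python3 - <<'E'
import numpy as np
from h import *
from plant import robot
for z in(.125,.08,.063):
  for x in(-175,-165,-155,-145,-135,-100,-60):
    print(z,x,[(lambda j: None if j is None else np.round(j,2))(robot.inverse_kinematics([*press(x/1e3),z],down(PY+k))) for k in(0,)])
E
```

```text
0.125 -175 [array([ 0.76,  0.4 , -0.92,  2.14,  0.44,  0.8 ,  1.24])]
0.125 -165 [array([ 0.75,  0.41, -0.91,  2.12,  0.45,  0.81,  1.23])]
0.125 -155 [array([ 0.73,  0.43, -0.9 ,  2.1 ,  0.46,  0.82,  1.22])]
0.125 -145 [array([ 0.72,  0.44, -0.9 ,  2.08,  0.47,  0.83,  1.22])]
0.125 -135 [array([ 0.7 ,  0.46, -0.89,  2.06,  0.48,  0.84,  1.21])]
0.125 -100 [array([ 0.66,  0.51, -0.87,  1.98,  0.5 ,  0.88,  1.2 ])]
0.125 -60 [array([ 0.61,  0.56, -0.84,  1.89,  0.52,  0.92,  1.19])]
0.08 -175 [array([ 0.69,  0.47, -0.85,  2.17,  0.54,  0.72,  1.15])]
0.08 -165 [array([ 0.68,  0.48, -0.84,  2.15,  0.55,  0.73,  1.15])]
0.08 -155 [array([ 0.67,  0.5 , -0.84,  2.13,  0.55,  0.74,  1.14])]
0.08 -145 [array([ 0.66,  0.51, -0.83,  2.11,  0.56,  0.75,  1.14])]
0.08 -135 [array([ 0.65,  0.52, -0.83,  2.09,  0.56,  0.76,  1.14])]
0.08 -100 [array([ 0.61,  0.57, -0.81,  2.01,  0.57,  0.8 ,  1.14])]
0.08 -60 [array([ 0.57,  0.62, -0.79,  1.92,  0.58,  0.85,  1.14])]
0.063 -175 [array([ 0.66,  0.5 , -0.82,  2.19,  0.58,  0.69,  1.11])]
0.063 -165 [array([ 0.65,  0.51, -0.81,  2.16,  0.59,  0.7 ,  1.11])]
0.063 -155 [array([ 0.64,  0.52, -0.81,  2.14,  0.59,  0.71,  1.11])]
0.063 -145 [array([ 0.63,  0.53, -0.8 ,  2.12,  0.59,  0.72,  1.11])]
0.063 -135 [array([ 0.62,  0.55, -0.8 ,  2.1 ,  0.59,  0.73,  1.11])]
0.063 -100 [array([ 0.59,  0.59, -0.79,  2.02,  0.6 ,  0.77,  1.11])]
0.063 -60 [array([ 0.55,  0.64, -0.77,  1.93,  0.61,  0.82,  1.12])]
```

```bash
cat > in.py <<'E'
import numpy as np
from h import *
from plant import robot
s=robot.sense(); print("now",to_press(s["tcp_pos"]),s["tcp_pos"],s["tcp_rot"],s["joint_pos"],s["t"],s["opening"])
g=press(-.165)
robot.goto([*g,.125],down(PY))
s=robot.sense(); print("pre",to_press(s["tcp_pos"]),s["tcp_rot"])
robot.goto([*g,.078],down(PY))
c=robot.move_straight([*g,.058],vel=.03,contact_N=4); s=robot.sense()
z=s["tcp_pos"][2]; print("bed",c,s["tcp_pos"],to_press(s["tcp_pos"]),s["wrist_force"],s["torque"])
z+=.0005
c=robot.move_straight([*press(-.096),z],vel=.06,contact_N=8)
s=robot.sense(); print("in",c,to_press(s["tcp_pos"]),s["tcp_pos"],s["wrist_force"],s["t"])
c=robot.move_straight([*press(-.060),z],vel=.02,contact_N=8); robot.sleep(.2)
s=robot.sense(); print("stop",c,to_press(s["tcp_pos"]),s["tcp_pos"],s["tcp_rot"],s["wrist_force"],s["torque"],s["t"])
E
python3 in.py
```

```text
now [-0.09844093  0.22682774] [0.49705244 0.19171291 0.1220685 ] [-3.14112656e+00 -1.81707982e-03  3.10811465e+00] [ 0.19137052  0.51918757 -0.83130174  1.95351983  0.49257157  0.88499152
  0.63963579] 9.0083 0.26965936497681053
pre [-0.16432884  0.00067898] [ 3.14102577e+00  1.42580829e-03 -3.03894400e+00]
bed True [ 0.4543822  -0.04096107  0.06417907] [-0.16460412 -0.00028537] [-0.67527409 -0.12838982  4.45964187] [0.08080673 0.27342642 0.00954876]
in True [-0.16456264 -0.00025464] [ 0.45442034 -0.04092627  0.06424283] [-1.20202828 -0.32652652  4.97390494] 11.025
stop True [-0.16458433 -0.00024064] [ 0.45439733 -0.04091455  0.06424669] [-3.13947433 -0.00531815 -3.0401777 ] [-0.64695794 -0.88617888  5.27432885] [ 0.10175526 -0.0162191   0.06211464] 11.9417
```

```bash
cat > in2.py <<'E'
import numpy as np
from h import *
from plant import robot
def st(n):
    s=robot.sense(); print(n,np.round(to_press(s["tcp_pos"]),4),np.round(s["tcp_pos"],4),np.round(s["wrist_force"],2),np.round(s["torque"],2),round(s["t"],2)); return s
z=.0655
robot.move_straight([*press(-.165),z],vel=.03); robot.sleep(.2); st("lifted")
c=robot.move_straight([*press(-.096),z],vel=.05,contact_N=15); s=st(c)
if not c:
    c=robot.move_straight([*press(-.060),z],vel=.015,contact_N=8); robot.sleep(.2); st(("stop",c))
E
python3 in2.py
```

```text
lifted [-0.1653 -0.    ] [ 0.4537 -0.0408  0.0653] [ 0.37  0.53 -2.64] [ 0.02  0.07 -0.02] 12.39
False [-0.0962 -0.    ] [ 0.5224 -0.0337  0.0655] [ 0.21  1.07 -4.75] [-0.03  0.15  0.03] 13.93
('stop', True) [-0.0681  0.    ] [ 0.5503 -0.0308  0.0645] [1.94 0.09 1.52] [ 0.31 -1.01  0.04] 15.88
```

```bash
cat > rel.py <<'E'
import numpy as np
from h import *
from plant import robot
from in2h import st
robot.grip(.55,40); robot.sleep(.2); s=st("open")
robot.move_straight([*press(-.0695),.14],vel=.2)
robot.move_straight([*press(-.11),.20],vel=.2); robot.sleep(.2)
f=robot.grab_frame("wrist"); np.savez("w_in.npz",**f); cv2.imwrite("pics/in.png",f["image"][:,:,::-1])
P=cloud(f); L=np.stack([to_press(p) for p in P.reshape(-1,3)]).reshape(480,640,2)
ok=(f["range_z"]>0)&(abs(L[...,1])<.035)
m=ok&(P[...,2]>.078)&(P[...,2]<.095)&(L[...,0]<-.03)&(L[...,0]>-.14); q=np.c_[L[m],P[m][:,2]]; print("block",len(q),rect(q),np.median(q[:,2]))
m=ok&(P[...,2]>.04)&(P[...,2]<.052)&(L[...,0]<.0)&(L[...,0]>-.14); q=np.c_[L[m],P[m][:,2]]; print("slab",len(q),rect(q),q.min(0),np.polyfit(q[:,0],q[:,2],1),np.median(q[:,2]))
E
cat > in2h.py <<'E'
import numpy as np
from h import *
from plant import robot
def st(n):
    s=robot.sense(); print(n,np.round(to_press(s["tcp_pos"]),4),np.round(s["tcp_pos"],4),np.round(s["wrist_force"],2),np.round(s["torque"],2),round(s["t"],2)); return s
E
python3 rel.py
```

```text
open [-0.0704 -0.0004] [ 0.5481 -0.0314  0.0634] [0.13 0.45 0.35] [0.02 0.05 0.04] 16.43
block 1274 (array([-0.0654,  0.0009]), array([23.8, 22.5]), 89.56) 0.08608878460803916
slab 4765 (array([-0.0402,  0.0002]), array([80.5, 68.4]), -0.0) [-0.08048884 -0.03399415  0.0400234 ] [0.00130922 0.04534564] 0.04530618525880337
```

View pics/in.png

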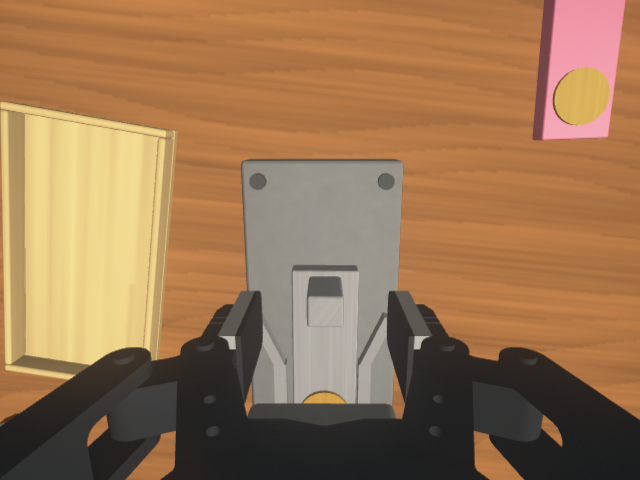

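The carrier sits straight in the channel. Its rear edge is at (325,267) and its block at (325,300), with the disc just going under the head at row 395. Its nose is about 67–69 mm in. I confirm it is home by nudging the block from behind with closed fingers.

```bash
python3 - <<'E'
from in2h import *
robot.grip(0.,40)
robot.move_straight([*press(-.125),.12],vel=.2); robot.move_straight([*press(-.125),.066],vel=.15); robot.sleep(.2); st("behind")
c=robot.move_straight([*press(-.103),.066],vel=.05,contact_N=6); st(c)
if not c:
    c=robot.move_straight([*press(-.075),.066],vel=.015,contact_N=5); s=st(("push",c)); x0=to_press(s["tcp_pos"])[0]
    robot.sleep(.2); st("settle")
robot.move_straight([*press(-.125),.066],vel=.1)
robot.move_straight([*press(-.14),.20],vel=.25); robot.sleep(.2)
f=robot.grab_frame("wrist"); np.savez("w_in2.npz",**f)
P=cloud(f); L=np.stack([to_press(p) for p in P.reshape(-1,3)]).reshape(480,640,2)
ok=(f["range_z"]>0)&(abs(L[...,1])<.0245)
m=ok&(P[...,2]>.078)&(P[...,2]<.095)&(L[...,0]<-.03)&(L[...,0]>-.14); q=np.c_[L[m],P[m][:,2]]; print("block",len(q),rect(q),np.median(q[:,2]))
m=ok&(P[...,2]>.04)&(P[...,2]<.052)&(L[...,0]<.0)&(L[...,0]>-.14); q=np.c_[L[m],P[m][:,2]]; print("slab",len(q),q.min(0),np.median(q[:,2]))
E
```

```text
behind [-0.1241 -0.    ] [ 0.4947 -0.0366  0.0671] [-0.16 -0.07 -0.4 ] [ 0.04 -0.05  0.  ] 19.5
False [-0.103   0.0002] [ 0.5156 -0.0343  0.0658] [-0.25 -0.42 -0.45] [-0.05  0.05 -0.04] 20.09
('push', True) [-0.0879 -0.0001] [ 0.5306 -0.0329  0.0654] [-0.31 -1.25 -0.33] [-0.01  0.01 -0.04] 21.2
settle [-0.0884 -0.0002] [ 0.5301 -0.0331  0.0651] [ 0.66 -0.97 -0.05] [ 0.02  0.   -0.02] 21.4
block 0 (array([0., 0.]), array([0., 0.]), 0.0) nan
slab 62 [-0.00438997 -0.00378151  0.04361529] 0.04510262215648857
  return _methods._mean(a, axis=axis, dtype=dtype,
  ret = ret.dtype.type(ret / rcount)
```

The block stopped at the same place again (nose about 69 mm in), so the carrier is home. Next is the pedal.

```bash
python3 - <<'E'
from in2h import *
p=np.array([.507,-.391])
robot.goto([*p,.16],down(np.deg2rad(-.9))); robot.move_straight([*p,.10],vel=.15); robot.sleep(.2)
s=st("above"); f0=s["wrist_force"][2]
c=robot.move_straight([*p,.075],vel=.03,contact_N=1.5); s=st(("touch",c))
robot.move_straight([*p,.060],vel=.06); s=st("60")
z=.058
while z>.046:
    robot.move_straight([*p,z],vel=.03); robot.sleep(.05); s=st(round(z,4))
    if s["wrist_force"][2]-f0>28: break
    z-=.0015
t0=s["t"]
for _ in range(3): robot.sleep(.45); st("hold")
robot.move_straight([*p,.095],vel=.05); robot.move_straight([*p,.16],vel=.2); robot.sleep(.2); st("up")
f=robot.grab_frame("top"); np.savez("top1.npz",**f); P=cloud(f)
m=(f["range_z"]>0)&(P[...,0]>.66)&(abs(P[...,1]+.385)<.08)
f=robot.grab_frame("scene"); cv2.imwrite("pics/sc1.png",f["image"][120:420,100:500,::-1])
E
```

```text
above [-0.1472 -0.3542] [ 0.5078 -0.3913  0.1014] [-0.17  0.51  0.11] [-0.01 -0.   -0.07] 24.94
('touch', True) [-0.1483 -0.3539] [ 0.5066 -0.3911  0.086 ] [ 0.57 -0.3   1.39] [-0.01 -0.09 -0.  ] 25.47
60 [-0.15   -0.3541] [ 0.505  -0.3915  0.0602] [-4.61  0.15  8.99] [0.11 1.32 0.02] 26.06
0.058 [-0.1499 -0.3541] [ 0.505  -0.3915  0.0588] [-6.32  0.61 11.37] [ 0.24  1.47 -0.04] 26.36
0.0565 [-0.1501 -0.3541] [ 0.5049 -0.3915  0.0575] [-6.99  1.06 12.9 ] [0.27 1.7  0.03] 26.66
0.055 [-0.1502 -0.3541] [ 0.5047 -0.3915  0.0563] [-8.24  0.88 14.19] [ 0.3   1.8  -0.01] 26.96
0.0535 [-0.1503 -0.3541] [ 0.5047 -0.3915  0.0559] [-9.84  3.14 21.75] [0.55 2.37 0.03] 27.26
0.052 [-0.1503 -0.3541] [ 0.5047 -0.3915  0.0557] [-12.27   3.63  29.39] [ 0.77  3.01 -0.03] 27.56
hold [-0.1503 -0.3541] [ 0.5047 -0.3915  0.0557] [-13.06   2.54  29.82] [0.76 3.03 0.02] 28.01
hold [-0.1503 -0.3541] [ 0.5047 -0.3915  0.0557] [-13.26   4.1   28.76] [0.79 3.03 0.  ] 28.46
hold [-0.1503 -0.3541] [ 0.5047 -0.3915  0.0557] [-13.04   3.39  29.2 ] [0.82 3.01 0.02] 28.91
up [-0.1488 -0.3535] [ 0.5061 -0.3907  0.1586] [-0.14  0.71 -0.7 ] [ 0.01  0.04 -0.  ] 30.59
```

View pics/sc1.png

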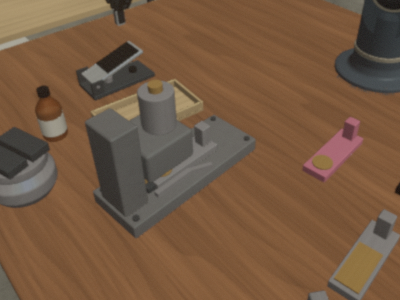

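The scene crop shows the pedal back up at (110,65). The carrier is still home, with its block at (202,133) in front of the head, and the spare and bottle are untouched. The hold lasted over 1.3 s on the stop. Next I draw the carrier out and place it in the tray.

```bash
python3 - <<'E'
from in2h import *
robot.goto([*press(-.14),.20],down(PY)); robot.grip(.7,80)
robot.move_straight([*press(-.0665),.13],vel=.2); robot.move_straight([*press(-.0665),.0635],vel=.1); st("at")
robot.grip(0.,80); s=st("grip"); print(s["opening"],s["gripper_force"])
robot.move_straight([*press(-.0665),.0645],vel=.02)
robot.move_straight([*press(-.17),.0650],vel=.08); st("out")
robot.move_straight([*press(-.17),.13],vel=.15)
a=np.deg2rad(-4.05); t=np.array([.5556,-.2243])-.06*np.array([np.cos(a),np.sin(a)])
robot.goto([*t,.13],down(a)); robot.move_straight([*t,.055],vel=.15); robot.sleep(.2); st("over")
c=robot.move_straight([*t,.034],vel=.03,contact_N=3.5); s=st(("down",c))
E
```

```text
at [-0.0661  0.0002] [ 0.5523 -0.0304  0.0639] [-0.27  0.8  -0.37] [ 0.01 -0.04 -0.01] 34.1
grip [-0.0662 -0.0001] [ 0.5523 -0.0308  0.0642] [-0.52 -1.04  6.19] [-0.05  0.31 -0.11] 34.52
0.2663826950772529 79.12292003631592
out [-0.1698  0.    ] [ 0.4492 -0.0412  0.0649] [-0.36  0.2  -4.6 ] [-0.02  0.26 -0.01] 36.21
over [-0.1409 -0.1829] [ 0.4966 -0.2202  0.0561] [ 0.43  0.17 -4.5 ] [ 0.02  0.29 -0.06] 38.41
('down', True) [-0.1419 -0.1827] [ 0.4956 -0.2202  0.0402] [-1.16  0.22  5.36] [ 0.04  0.14 -0.03] 38.93
```

Contact came at the expected height (TCP 0.040), so I release and check.

```bash
python3 - <<'E'
from in2h import *
p=robot.sense()["tcp_pos"]
robot.grip(.5,40); robot.sleep(.2); st("open")
robot.move_straight([p[0],p[1],.12],vel=.15); robot.move_straight([p[0]-.02,p[1],.26],vel=.2); robot.sleep(.3); st("clear")
f=robot.grab_frame("wrist"); cv2.imwrite("pics/end.png",f["image"][:,:,::-1]); P=cloud(f)
w=(f["range_z"]>0)&(P[...,0]>.46)&(P[...,0]<.65)&(abs(P[...,1]+.2243)<.045)
for n,lo,hi in(("slab",.017,.0235),("block",.055,.075)):
    q=P[w&(P[...,2]>lo)&(P[...,2]<hi)]; A=np.c_[q[:,:2],np.ones(len(q))]
    print(n,len(q),np.median(q[:,2]),rect(q),np.linalg.lstsq(A,q[:,2],rcond=None)[0][:2])
E
```

```text
open [-0.1438 -0.1824] [ 0.4937 -0.22    0.0389] [ 0.28  0.18 -0.69] [ 0.01 -0.05  0.  ] 39.46
clear [-0.162  -0.1805] [ 0.4753 -0.22    0.2592] [-0.13  0.43  0.13] [-0.02 -0.02  0.02] 41.31
slab 5476 0.021306635361869428 (array([ 0.5566, -0.2237]), array([150.2,  50. ]), -4.31) [0.00266283 0.00050834]
block 735 0.06219353921824336 (array([ 0.4964, -0.2189]), array([23.5, 21.6]), 85.72) [ 0.05326125 -0.00096842]
```

View pics/end.png

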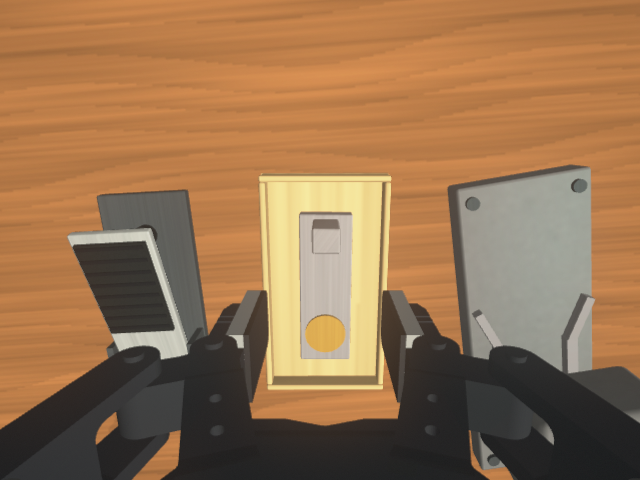

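The carrier lies flat and centred in the tray, with its slab at (326,285) and its disc at (325,333). The pedal is up and the gripper is clear, so I hand in.

```bash
python3 -c "
from plant import robot
print(robot.close_job())"
```

```text
the job is handed in; nothing more can be done
None
```

The round blank was pressed with its carrier against the back stop and the pedal held on its stop for about 1.4 s; the carrier now lies flat and released in the tray, and the job was handed in at about 41 s of the 72 s allowed (no verdict was returned).

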